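# Dress the spring gift table: soaps into their gravity trays, tin eggs into their cups

### The job

Set out the spring gifts standing along the front of the table: put each soap carton upright into the gravity tray of its own colour, its long side along the lane, and see that it has slid fully down against the end stop, flat on the deck; stand the violet and the rose tin egg upright in the egg cups of their own colours. Leave the mint egg that is already in its cup and the tall glass undisturbed.

Things in the scene. Friction and masses are not known exactly. Their poses are not given: they have to be found in the camera images.
- soap_pink: Pink printed soap carton, 150 g, 62 x 86 x 85 mm (its x, y, z), loose, standing upright on the table. Origin: centre of its underside, z up. Grip it across the 62 mm.
- soap_kraft: Brown kraft soap carton with a window in its -x face, 110 g, 51 x 70 x 85 mm (its x, y, z), loose, standing upright on the table. Origin: centre of its underside, z up. Grip it across the 51 mm, above the window, which is open from 18 to 57 mm up.
- egg_violet: Violet patterned tin egg, 60 g, loose on the table. Metal egg 53 mm across at its widest (32 mm up), 74 mm high, 96 with the soft bow on top, which gives way to fingers; it stands on a flat foot 22 mm across. Origin at the height of the foot, z up; the egg's centre line lies 3 mm along +y of it in the egg's frame.
- egg_rose: Rose-pink patterned tin egg, 60 g, loose on the table. Metal egg 51 mm across at its widest (32 mm up), 72 mm high, 95 with the soft bow on top, which gives way to fingers; it stands on a flat foot 22 mm across. Origin at the height of the foot, z up; the egg's centre line lies 5.5 mm along +x of it in the egg's frame.
- tray_pink: Fixed plywood gravity tray, deck lined pink, slick: a carton slides down it by itself. Origin on the table under it. Deck, 42 mm above the origin, falls 20 deg toward tray +x, from the open high end (85 mm up the slope) to the stop (face 65 mm down the slope, 42 mm tall). Lane 72 mm wide, flared side walls 16 mm high. Wider tray. Carton at home: its origin at x 21, z 34 mm.
- tray_kraft: Fixed plywood gravity tray, deck lined brown, slick: a carton slides down it by itself. Origin on the table under it. Deck, 42 mm above the origin, falls 20 deg toward tray +x, from the open high end (85 mm up the slope) to the stop (face 65 mm down the slope, 42 mm tall). Lane 61 mm wide, flared side walls 16 mm high. Narrower tray. Carton at home: its origin at x 28, z 32 mm.
- cup_violet: Footed ceramic egg cup, glazed violet, fixed to the table. Origin: centre of its foot, z up. 64 mm across and 31 mm high at the rim; the hollow, 56 mm wide at the mouth, narrows to a flat floor 17 mm above the table, on which an egg stands with a few mm of play. Empty at the start.
- cup_rose: Footed ceramic egg cup, glazed rose pink, fixed to the table. Origin: centre of its foot, z up. 64 mm across and 31 mm high at the rim; the hollow, 56 mm wide at the mouth, narrows to a flat floor 17 mm above the table, on which an egg stands with a few mm of play. Empty at the start.
- egg_mint: Mint-green tin egg, 48 mm across, 91 mm high with its bow, already standing in its own fixed mint-green egg cup (like the other two cups, and in the same row); loose, to be left alone. Origin: centre of its foot.
- tall_glass: Clear glass, 69 mm wide, 144 mm high, loose beyond the trays; leave alone. Origin: centre of its underside. Mind also the fixed three-tier stand at x 0.665, y 0.045: bottom plate radius 0.155 m, 0.05 m up; second plate radius 0.12, 0.2 m up, with hares to z 0.33; top over 0.5. Cross in front of it with the TCP at x below 0.46.

How it is judged:
By the outcome, as a careful person would: the job done as asked, in the order asked, and still so for the second after the job is handed in, with the robot touching nothing.
It also fails if it takes over 138 s, if anything falls off the work surface, if the arm or the gripper's body presses on something with over 40 N, if the wrist force passes 120 N, or if a joint passes its speed limit or range.

### The arm

A 6-joint arm with a two-finger parallel gripper is mounted at the origin on a cart in front of the work surface, level with it; the furniture and walls round the work are solid. World frame = base frame: x ahead of the robot, y to its left, z up, the work surface at z = 0. Lengths are in mm, angles in degrees, forces in N, time in s.
With the tool pointing down it reaches from about 300 to 850 mm from the base axis. Payload 4.2 kg.
Tool frame: the origin (TCP) lies between the finger pads, 19 mm behind the fingertips; this is the grasp point; z points along the fingers, y is the line along which they close (so a half turn about z gives the same grasp; the last joint's range is limited). The gripper opens to 91 mm and grips with 3 to 60 N. Pads are 32 mm wide; open, the fingers measure 118 mm over their backs; the gripper's body (76 mm by 178 mm) begins 60 mm behind the grasp point.
Start: joints at [-74.083, 18.312, 89.639, -0, 72.044, -1.146], TCP at [168.718, -549.705, 232.776] pointing down, gripper open.
Joint ranges: [-177.97, 177.97], [-48.28, 115.42], [12.27, 149.76], [-77.06, 257.06], [2.81, 150.46], [-146.56, 146.56]. Speed limits (degrees/s): [147.25, 147.25, 180, 180, 180, 180].

### API

Orientations are given as [roll, pitch, yaw] about the fixed x, y, z axes, in that order (R = Rz(yaw) Ry(pitch) Rx(roll)).
In Python, from workcell import env gives the robot as it stands.
- The arm moves only by the shell command python3 drive.py 'ROWS' [OPENING] [FORCE]. ROWS is 1 to 8 rows, parted by semicolons, with the numbers parted by spaces; each row has 6 numbers: dx, dy, dz in mm, then a rotation vector rx, ry, rz in degrees; each row shifts and turns the commanded pose from where the row before left it, along the tool's axes as they then stand; what a row does not reach is not made up. A row lasts 1/10 s, in which the tool goes at most 50 mm and 8.59 degrees, less where a joint would pass 70% of its speed; a pose out of reach is approached as far as the arm can. OPENING is the finger opening in mm, set as the command begins (- or left out keeps the last). The fingers move at their own pace and stop on an object; FORCE is the grip in N (left out, the last holds). Time passes only in rows, so rows that do not move let the fingers close. It prints the time, the measured TCP pose, the force, the opening and the grip force at its end. Input that does not fit is refused with a message, and nothing moves.
- env.state(): the state, without advancing time (a new reading comes with each control period).
- env.grab_frame(name): name is "scene" or "top" or "wrist"; returns the picture (400x640x3 uint8, blue, green, red); there is no depth.
- env.camera_model(name): a dict with "fx", "fy", "cx", "cy" (pixels), "D" ([k1, k2, p1, p2, k3] as OpenCV has them; the pictures are not rectified), "T" (4x4, takes a point from camera to world coordinates). Camera axes: x right, y up, looking along -z (the intrinsics and any distortion apply to the point x, -y, -z); pixel columns grow to the right and rows downward; lengths in mm; the calibration is good to about 2 mm. A picture is of the moment at which its call begins: read the wrist's pose just before it. camera_model takes no time and is no camera call; for the wrist camera it gives the pose at the moment of the call.
- env.job_done(): hands the job in; it is judged then, once.
The state is a dict: "time_s": time; "qpos": joint angles; "qvel": joint speeds; "effort": joint torques, N m; "ee_pos": TCP position; "ee_rot": TCP orientation; "force": force on the tool from outside, world axes, zero at the start; "torque": the same for the moment, N m; "gripper_width": finger opening in mm; "gripper_force": force on a finger pad.
Only numpy, scipy, OpenCV 4.12 (cv2) and the standard library are available. Lean on these libraries where they do the work, as an engineer would, in place of code of your own. Each camera call takes 0.05 s, during which the arm holds its last target. There are 200 camera calls.

## Working session

There is one attempt and no reset: what is moved stays moved. The work goes in short steps, Python scripts to look and compute and a shell command to move; the robot and the scene stay as the last step left them, time stands still between calls to the robot, and variables do not carry over. Pictures are saved under pics/ and viewed, at most 14 in all, crops included, and the job is handed in when it is done.

```bash
ls; mkdir -p pics; python3 - <<'E'
from workcell import env
import cv2,numpy as np
print(env.state())
for n in ["scene","top"]:
    cv2.imwrite(f"pics/{n}0.png",env.grab_frame(n))
    m=env.camera_model(n);print(n,m)
E
```

```text
drive.py
pics
workcell.py
{'time_s': 0.0, 'qpos': array([-7.40818229e+01,  1.83508271e+01,  8.97061675e+01, -2.66292229e-04,
        7.20423287e+01, -1.14486794e+00]), 'qvel': array([-0.00970265,  0.04649572, -0.03224303,  0.11266517, -0.00719955,
       -0.04812846]), 'effort': array([ 2.63132279e-03, -4.12456119e+01, -2.31973028e+01,  7.34082260e-02,
        4.57558560e-02, -1.63805580e-04]), 'ee_pos': array([ 168.60084339, -549.24073403,  231.93001647]), 'ee_rot': array([-1.79900692e+02, -1.73138925e-03,  1.70631258e+01]), 'force': array([ 0.84580035, -1.12471618,  0.97902936]), 'torque': array([-0.02479607,  0.02153632, -0.0376533 ]), 'gripper_force': 0.0, 'gripper_width': 91.32651133478055}
scene {'fx': 484.34880782999704, 'fy': 484.34880782999704, 'cx': 319.0451361596615, 'cy': 189.30765314348324, 'D': array([-0.12010672,  0.        ,  0.        ,  0.        ,  0.        ]), 'T': array([[-8.59755046e-01,  2.31199229e-01, -4.55376962e-01,
        -8.80532016e+01],
       [-5.10477093e-01, -4.15770505e-01,  7.52693846e-01,
         1.12877139e+03],
       [-1.53100726e-02,  8.79591840e-01,  4.75482700e-01,
         7.33810837e+02],
       [ 0.00000000e+00,  0.00000000e+00,  0.00000000e+00,
         1.00000000e+00]])}
top {'fx': 505.22460020811207, 'fy': 505.22460020811207, 'cx': 318.79026031131394, 'cy': 196.3941622764426, 'D': array([0.00935065, 0.        , 0.        , 0.        , 0.        ]), 'T': array([[ 1.63277628e-02,  8.55906438e-01, -5.16872879e-01,
        -2.92392756e+02],
       [-9.99751283e-01,  2.18293790e-02,  4.56631485e-03,
         1.10876219e+01],
       [ 1.51913523e-02,  5.16669766e-01,  8.56049984e-01,
         1.50208388e+03],
       [ 0.00000000e+00,  0.00000000e+00,  0.00000000e+00,
         1.00000000e+00]])}
```
View pics/scene0.png

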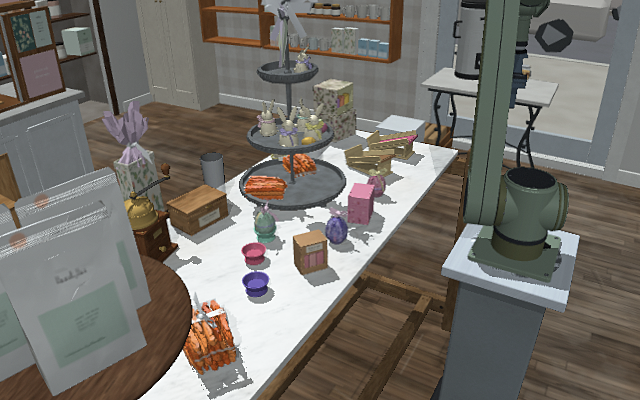

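View pics/top0.png

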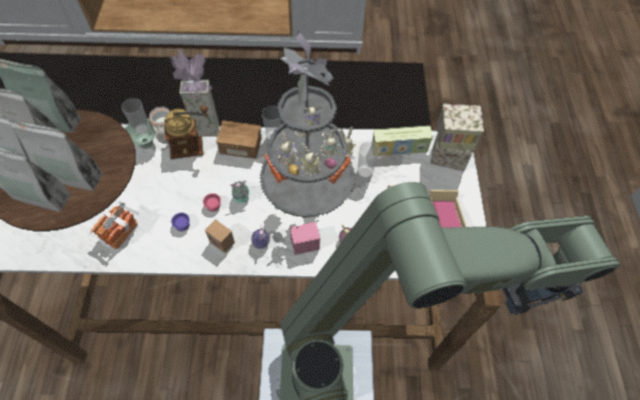

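The scene view shows the row at the front edge: kraft carton (310,252), violet egg (336,228), pink carton (360,203), rose egg (377,183), with trays behind them at (368,160) and (392,145). The cups are violet (257,283), rose (254,253) and mint (264,222). In the top view the arm hides the trays, except the pink lining at (447,215).

```bash
cat > h.py <<'E'
from workcell import env
import cv2,numpy as np
from scipy.spatial.transform import Rotation as R
def ray(m,px):
    K=np.array([[m['fx'],0,m['cx']],[0,m['fy'],m['cy']],[0,0,1]])
    u=cv2.undistortPoints(np.array(px,float).reshape(-1,1,2),K,m['D']).reshape(-1,2)
    d=np.c_[u[:,0],-u[:,1],-np.ones(len(u))]@m['T'][:3,:3].T
    return m['T'][:3,3],d/np.linalg.norm(d,axis=1)[:,None]
def onz(m,px,z):
    o,d=ray(m,px); return o+d*((z-o[2])/d[:,2])[:,None]
def tri(obs):   # list of (m,px): least squares point, residual mm
    A=np.zeros((3,3));b=np.zeros(3);L=[]
    for m,p in obs:
        o,d=ray(m,[p]);P=np.eye(3)-np.outer(d[0],d[0]);A+=P;b+=P@o;L.append((P,o))
    x=np.linalg.solve(A,b);return x,[round(float(np.linalg.norm(P@(x-o))),1) for P,o in L]
def proj(m,X):
    T=np.linalg.inv(m['T']);c=np.atleast_2d(X)@T[:3,:3].T+T[:3,3];c=c*[1,-1,-1]
    K=np.array([[m['fx'],0,m['cx']],[0,m['fy'],m['cy']],[0,0,1]])
    return cv2.projectPoints(c,np.zeros(3),np.zeros(3),K,m['D'])[0].reshape(-1,2)
def Rt():
    s=env.state();return s['ee_pos'],R.from_euler('xyz',s['ee_rot'],degrees=True)
def go(pos,rpy):   # difference in tool axes
    p,r=Rt();g=R.from_euler('xyz',rpy,degrees=True)
    print('d',(r.inv().apply(np.array(pos)-p)).round(1),'rv',np.degrees((r.inv()*g).as_rotvec()).round(1))
E
python3 - <<'E'
from h import *
np.set_printoptions(precision=1,suppress=True)
m=env.camera_model('top');s=env.camera_model('scene')
for n,pt,ps,z in [('cupV',(180,221),(257,283),25),('cupR',(212,202),(254,253),25),('mint',(239,190),(264,222),50),('kraft',(220,236),(310,252),60),('eggV',(260,238),(336,228),40),('pink',(304,238),(360,203),60),('eggR',(345,235),(377,183),40),('trayP',(447,215),(392,145),30)]:
    print(n,onz(m,[pt],z)[0],onz(s,[ps],z)[0],tri([(m,pt),(s,ps)]))
w=env.camera_model('wrist');p,r=Rt()
print(w['fx'],w['cx'],w['cy'],w['D'],'\n',r.inv().as_matrix()@w['T'][:3,:3],r.inv().apply(w['T'][:3,3]-p))
cv2.imwrite('pics/w0.png',env.grab_frame('wrist'))
E
```

```text
cupV [493.  459.6  25. ] [484.9 462.7  25. ] (array([490.9, 459.3,  22.4]), [3.1, 3.1])
cupR [568.1 363.6  25. ] [562.1 372.6  25. ] (array([570.5, 364.7,  18.1]), [1.5, 1.5])
mint [602.7 272.8  50. ] [601.4 274.1  50. ] (array([602.8, 272.9,  49.1]), [0.4, 0.4])
kraft [423.6 314.3  60. ] [416.8 340.7  60. ] (array([432.1, 318.1,  41. ]), [0.9, 0.9])
eggV [429.4 189.6  40. ] [428.5 192.4  40. ] (array([430.1, 189.8,  38.1]), [0.2, 0.2])
pink [422.9  47.8  60. ] [417.1  75.6  60. ] (array([430.8,  48.2,  42.7]), [0.6, 0.6])
eggR [446.7 -83.8  40. ] [441.2 -91.5  40. ] (array([440.7, -83.8,  45.4]), [3.0, 3.0])
trayP [ 534.7 -426.4   30. ] [ 526.4 -410.    30. ] (array([ 536.2, -428.7,   22.4]), [2.5, 2.5])
353.6031749927586 318.62393278393694 199.7261039739234 [-0.1  0.   0.   0.   0. ] 
 [[ 0.   1.   0.2]
 [ 1.  -0.  -0. ]
 [-0.   0.2 -1. ]] [  67.9   -0.  -151.9]
```

View pics/w0.png

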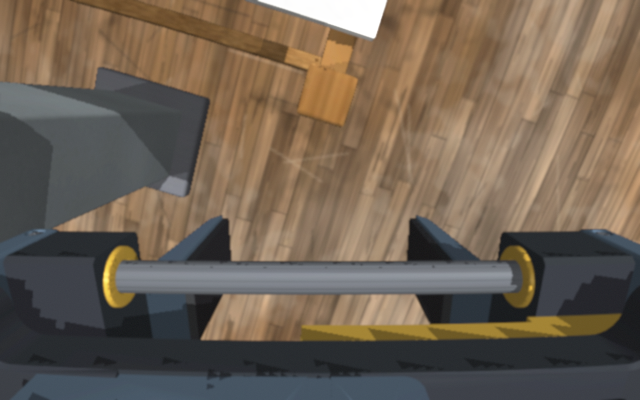

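The wrist camera looks forward of the fingers: image up is tool +x, the fingers sit at the bottom, and the table corner is at (375,35). I'll move it over the trays.

```bash
python3 - <<'E'
from h import *
s=env.camera_model('scene');np.set_printoptions(precision=1,suppress=True)
print(onz(s,[(368,160),(392,145)],35))
go([400,-330,320],[180,0,0])
E
```

```text
[[ 542.5 -239.4   35. ]
 [ 522.  -399.1   35. ]]
d [ 285.6 -141.9  -87.7] rv [-0.1  0.  17.1]
```

```bash
python3 drive.py '41 -20 -12.5 0 0 0;41 -20 -12.5 0 0 0;41 -20 -12.5 0 0 0;41 -20 -12.5 0 0 0;41 -20 -12.5 0 0 0;41 -20 -12.5 0 0 0;40 -22 -12.5 0 0 8.5;0 0 0 0 0 8.5'; python3 drive.py '0 0 0 0 0 0;0 0 0 0 0 0;0 0 0 0 0 0'; python3 - <<'E'
from h import *
cv2.imwrite('pics/w1.png',env.grab_frame('wrist'));cv2.imwrite('pics/top1.png',env.grab_frame('top'))
np.save('m1.npy',env.camera_model('wrist'),allow_pickle=True)
E
```

```text
time_s: 0.95
ee_pos: [401.8, -329.3, 320.9]
ee_rot: [180.0, -0.2, 0.7]
force: [-0.6, -0.8, 0.2]
gripper_width: 91.2
gripper_force: 0.0
time_s: 1.25
ee_pos: [397.6, -332.9, 318.9]
ee_rot: [-180.0, 0.0, 0.7]
force: [-1.2, 0.3, -0.7]
gripper_width: 91.3
gripper_force: 0.0
```

View pics/w1.png

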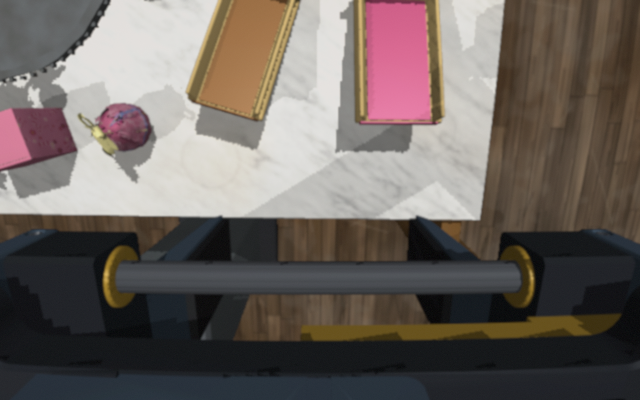

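The wrist view shows the kraft tray, with its open high end near (228,108), and the pink tray, with its open end near (400,120). The rose egg is at (125,127) and the pink carton at (30,138). I'll go forward to see the stops.

```bash
python3 drive.py '40 0 0 0 0 0;40 0 0 0 0 0;40 0 0 0 0 -0.7;0 0 0 0 0 0;0 0 0 0 0 0;0 0 0 0 0 0'; python3 - <<'E'
from h import *
cv2.imwrite('pics/w2.png',env.grab_frame('wrist'))
np.save('m2.npy',env.camera_model('wrist'),allow_pickle=True)
E
```

```text
time_s: 1.95
ee_pos: [517.1, -331.4, 319.4]
ee_rot: [-180.0, 0.1, 1.3]
force: [0.8, 0.3, 0.1]
gripper_width: 90.7
gripper_force: 0.0
```

View pics/w2.png

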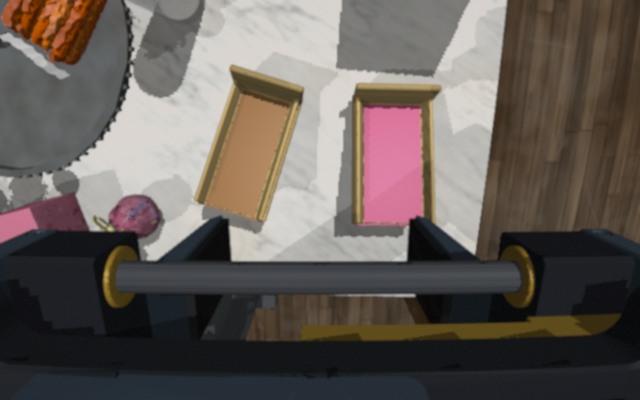

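The stops are at the far ends: the kraft deck spans (240,95)-(290,105) to (205,210)-(262,218), the pink deck (362,105)-(423,107) to (357,225)-(425,222).

```bash
cat > tr.py <<'E'
from h import *
np.set_printoptions(precision=1,suppress=True)
def quad(im,kind,roi):
    hsv=cv2.cvtColor(im,cv2.COLOR_BGR2HSV);h,s,v=cv2.split(hsv)
    k=((h>160)&(h<176)&(s>100)&(v>120)) if kind=='pink' else ((h>8)&(h<16)&(s>105)&(v>90))
    k=k.astype(np.uint8)*255;z=np.zeros_like(k);x0,y0,x1,y1=roi;z[y0:y1,x0:x1]=k[y0:y1,x0:x1]
    z=cv2.morphologyEx(z,cv2.MORPH_OPEN,np.ones((5,5)));z=cv2.morphologyEx(z,cv2.MORPH_CLOSE,np.ones((9,9)))
    c=max(cv2.findContours(z,0,1)[0],key=cv2.contourArea);hl=cv2.convexHull(c)
    q=cv2.approxPolyN(hl,4).reshape(-1,2) if hasattr(cv2,'approxPolyN') else None
    return q,c
if __name__=='__main__':
    i1=cv2.imread('pics/w1.png');i2=cv2.imread('pics/w2.png')
    m1=np.load('m1.npy',allow_pickle=True).item();m2=np.load('m2.npy',allow_pickle=True).item()
    print(m1['T'][:3,3],m2['T'][:3,3])
    vis=i2.copy()
    for kind,r1,r2 in [('pink',(340,0,460,130),(340,90,460,235)),('kraft',(180,0,300,125),(190,85,300,225))]:
        q1,_=quad(i1,kind,r1);q2,c=quad(i2,kind,r2);print(kind,q1.tolist(),q2.tolist())
        cv2.polylines(vis,[q2.astype(int)],True,(255,0,0),1)
        a=q1[np.argsort(-q1[:,1])][:2];b=q2[np.argsort(-q2[:,1])]
        a=a[np.argsort(a[:,0])];n=b[:2][np.argsort(b[:2,0])];f=b[2:][np.argsort(b[2:,0])]
        H=[]
        for i in range(2):
            X,e=tri([(m1,a[i]),(m2,n[i])]);print(' high',X,e);H.append(onz(m2,[n[i]],71)[0])
        L=onz(m2,f,20);H=np.array(H)
        print(' high71',H,'stop20',L,'width',np.linalg.norm(H[0]-H[1]),np.linalg.norm(L[0]-L[1]),'len',np.linalg.norm(H.mean(0)-L.mean(0)))
        ax=(L.mean(0)-H.mean(0));yaw=np.degrees(np.arctan2(ax[1],ax[0]))
        u=ax[:2]/np.linalg.norm(ax[:2]);print(' yaw',yaw,'origin',H.mean(0)[:2]+u*79.9,L.mean(0)[:2]-u*61.1)
    cv2.imwrite('pics/q.png',cv2.resize(vis[60:240,180:460],None,fx=2.8,fy=2.8))
E
python3 tr.py
```

```text
[ 465.6 -332.5  470.9] [ 585.  -330.1  471.6]
pink [[424, 0], [430, 119], [368, 119], [366, 0]] [[419, 107], [421, 221], [364, 221], [364, 107]]
 high [ 456.7 -388.1   65.7] [0.0, 0.0]
 high [ 458.  -457.9   65.2] [0.5, 0.5]
 high71 [[ 458.4 -387.3   71. ]
 [ 459.9 -455.6   71. ]] stop20 [[ 590.3 -386.6   20. ]
 [ 592.4 -455.4   20. ]] width 68.29272190522494 68.78906864842159 len 141.74311685087233
 yaw 0.21102687499673833 origin [ 539.  -421.2] [ 530.3 -421.2]
kraft [[286, 0], [249, 114], [199, 98], [233, 0]] [[288, 106], [253, 216], [206, 202], [243, 92]]
 high [ 477.7 -201.    72.5] [0.3, 0.3]
 high [ 460.7 -255.1   68.6] [0.1, 0.1]
 high71 [[ 477.3 -200.2   71. ]
 [ 461.4 -255.5   71. ]] stop20 [[ 605.  -236.6   20. ]
 [ 589.2 -292.3   20. ]] width 57.51173889903425 57.84559637189607 len 142.35431808880455
 yaw -15.987607313464466 origin [ 546.2 -249.9] [ 538.4 -247.6]
```

View pics/q.png

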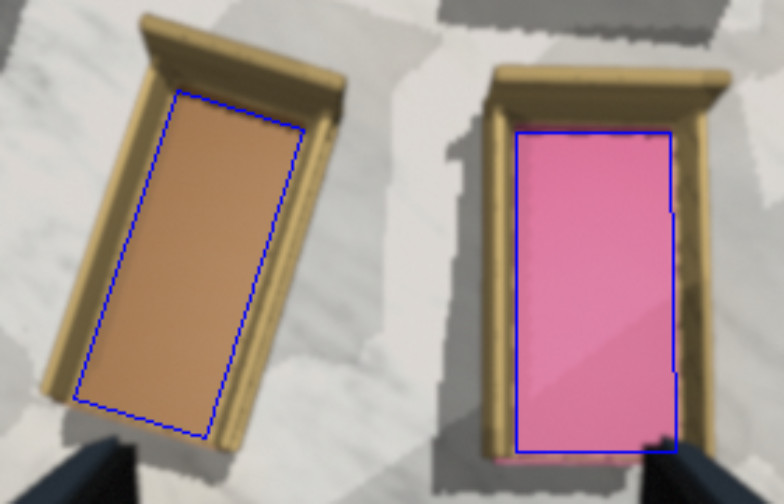

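Both deck outlines are found, triangulated at about 71 mm at the high end as expected. Next I look at the loose goods.

```bash
python3 drive.py '-24 -41 0 0 0 0;-24 -41 0 0 0 0;-24 -41 0 0 0 0;-24 -41 0 0 0 0;-24 -41 0 0 0 0;-24 -41 0 0 0 0;-24 -41 0 0 0 0;-24 -41 0 0 0 0'; python3 drive.py '0 0 0 0 0 -1.3;0 0 0 0 0 0;0 0 0 0 0 0';python3 - <<'E'
from h import *
cv2.imwrite('pics/w3.png',env.grab_frame('wrist'))
np.save('m3.npy',env.camera_model('wrist'),allow_pickle=True)
E
python3 drive.py '0 -50 0 0 0 0;0 -50 0 0 0 0;0 -50 0 0 0 0;0 -40 0 0 0 0;0 0 0 0 0 0;0 0 0 0 0 0;0 0 0 0 0 0';python3 - <<'E'
from h import *
cv2.imwrite('pics/w4.png',env.grab_frame('wrist'))
np.save('m4.npy',env.camera_model('wrist'),allow_pickle=True)
a=[cv2.imread(f'pics/w{i}.png')[:230] for i in (3,4)]
cv2.imwrite('pics/w34.png',np.vstack(a))
E
```

```text
time_s: 2.8
ee_pos: [316.2, -6.9, 319.6]
ee_rot: [-180.0, -0.1, 1.2]
force: [1.9, 1.5, 1.3]
gripper_width: 91.2
gripper_force: 0.0
time_s: 3.1
ee_pos: [318.7, -8.5, 319.6]
ee_rot: [180.0, -0.1, 2.6]
force: [0.4, 0.4, 0.0]
gripper_width: 91.3
gripper_force: 0.0
time_s: 3.85
ee_pos: [310.4, 180.8, 319.1]
ee_rot: [179.9, 0.0, 2.5]
force: [-0.6, -0.1, -0.2]
gripper_width: 91.4
gripper_force: 0.0
```

View pics/w34.png

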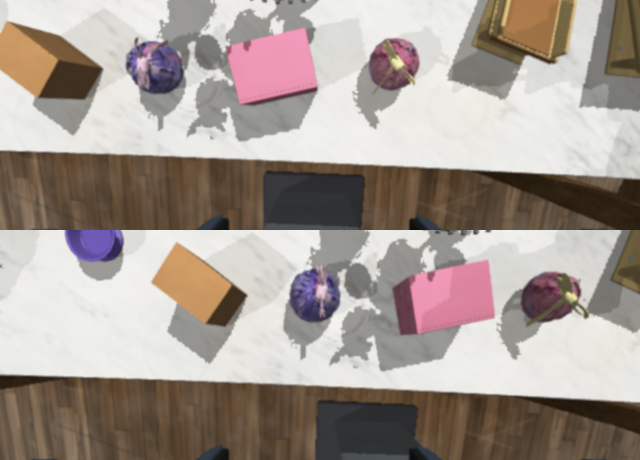

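Top half: kraft carton (50,60), violet egg (155,65), pink carton top (272,65), rose egg (393,62). Bottom half, shifted view: kraft (198,55), violet (315,65), pink (445,65), rose (552,67), violet cup (93,15). Now the measurements.

```bash
cat > ob.py <<'E'
from h import *
np.set_printoptions(precision=1,suppress=True)
def mask(im,k):
    h,s,v=cv2.split(cv2.cvtColor(im,cv2.COLOR_BGR2HSV))
    d={'pink':(h>160)&(h<174)&(s>70)&(v>205),'kraft':(h>8)&(h<17)&(s>100)&(v>150),
       'violet':(h>112)&(h<150)&(s>60),'rose':((h>150)|(h<3))&(s>60)&(v<205)}[k]
    z=d.astype(np.uint8)*255;z[235:]=0
    return cv2.morphologyEx(z,cv2.MORPH_CLOSE,np.ones((7,7)))
def blob(im,k,x0,x1,y1=140):
    z=mask(im,k);z[:,:x0]=0;z[:,x1:]=0;z[y1:]=0;z=cv2.morphologyEx(z,cv2.MORPH_OPEN,np.ones((5,5)))
    return max(cv2.findContours(z,0,1)[0],key=cv2.contourArea)
def order(q): # start at the topmost-left consistent: sort by angle, start at min y
    c=q.mean(0);a=np.argsort(np.arctan2(*(q-c).T[::-1]));return q[a]
if __name__=='__main__':
    I=[cv2.imread(f'pics/w{i}.png') for i in (3,4)];M=[np.load(f'm{i}.npy',allow_pickle=True).item() for i in (3,4)]
    for k,r in [('pink',[(215,330),(380,505)]),('kraft',[(0,105),(150,250)])]:
        Q=[order(cv2.approxPolyN(cv2.convexHull(blob(I[i],k,*r[i])),4).reshape(-1,2)) for i in (0,1)]
        print(k,[q.tolist() for q in Q])
        X=[]
        for j in range(4):
            x,e=tri([(M[0],Q[0][j]),(M[1],Q[1][j])]);X.append(x);print('  ',x,e)
        for i in (0,1):
            P=onz(M[i],Q[i],85);E=np.diff(np.r_[P,P[:1]],axis=0)
            print('  z85 centre',P.mean(0),'len',np.linalg.norm(E,axis=1),'ang',np.degrees(np.arctan2(E[:,1],E[:,0])))
    for k,r in [('violet',[(120,190),(285,345)]),('rose',[(365,425),(515,585)])]:
        o=[]
        for i in (0,1):
            c=blob(I[i],k,*r[i]);e=cv2.fitEllipse(cv2.convexHull(c));x,y,w,h=cv2.boundingRect(c)
            o.append((M[i],e[0]));print(k,np.array(e[0]),e[1],(x,y,w,h),onz(M[i],[e[0]],35)[0])
        print('  ',tri(o))
E
python3 ob.py
```

```text
pink [[[224, 46], [305, 27], [316, 86], [240, 103]], [[409, 45], [488, 30], [494, 87], [417, 101]]]
   [447.7  93.6  87.4] [0.3, 0.3]
   [469.2  11.5  83.7] [0.4, 0.4]
   [411.9  -2.3  85.1] [0.2, 0.2]
   [392.   78.3  82. ] [1.0, 1.0]
  z85 centre [430.   45.2  85. ] len [85.5 59.2 82.5 59.2] ang [ -75.4 -166.6  104.5   16.3]
  z85 centre [430.5  45.5  85. ] len [83.5 58.2 83.8 57.3] ang [ -76.1 -165.7  103.3   14.1]
kraft [[[0, 15], [58, 59], [37, 96], [0, 70]], [[151, 52], [176, 12], [233, 52], [204, 94]]]
   [459.1 367.8  58. ] [24.7, 24.7]
   [466.5 355.   -4.4] [26.7, 26.7]
   [407.1 253.1 155.9] [16.4, 16.4]
   [400.8 281.2 157.1] [12.9, 12.9]
  z85 centre [430.2 315.9  85. ] len [78.6 48.6 50.  57.6] ang [-125.5  143.5   56.6   -6.5]
  z85 centre [431.4 318.   85. ] len [48.4 69.5 53.3 68.8] ang [ -35.  -122.5  144.3   53.4]
violet [154.6  67.1] (47.8729133605957, 56.726680755615234) (127, 43, 55, 50) [429.7 190.7  35. ]
violet [314.4  65.1] (48.739253997802734, 51.063533782958984) (291, 41, 48, 50) [429.6 190.3  35. ]
   (array([429.6, 190.3,  35.9]), [0.1, 0.1])
rose [393.6  63.3] (46.39576721191406, 51.49516296386719) (370, 39, 48, 50) [445.2 -91.6  35. ]
rose [547.9  66.7] (46.258819580078125, 54.80884552001953) (522, 43, 48, 48) [444.7 -90.2  35. ]
   (array([445.5, -92.3,  31.6]), [0.2, 0.2])
```

Pink carton: centre (430,45), top at 85 mm, long axis at 104°. Eggs: violet (429.6,190.3), rose (445,-92), both around 33 mm at mid-height. All match the text. I go for the pink carton.

```bash
python3 -c "
from h import *
go([430.2,45.3,220],[180,0,104.3]);go([430.2,45.3,220],[180,0,0])"
```

```text
d [113.9 140.4  99.3] rv [ 0.000e+00  1.000e-01 -1.018e+02]
d [113.9 140.4  99.3] rv [0.  0.  2.5]
```

```bash
python3 drive.py '23 28 20 0 0 0;23 28 20 0 0 0;23 28 20 0 0 0;23 28 20 0 0 0;22 28 19 0 0 -8.5;0 0 0 0 0 -8.5;0 0 0 0 0 -8.5;0 0 0 0 0 -8.5' 91 >/dev/null;python3 drive.py '0 0 0 0 0 -8.5;0 0 0 0 0 -8.5;0 0 0 0 0 -8.5;0 0 0 0 0 -8.5;0 0 0 0 0 -8.5;0 0 0 0 0 -8.5;0 0 0 0 0 -8.5;0 0 0 0 0 -8.5'; python3 drive.py '0 0 0 0 0 0;0 0 0 0 0 0;0 0 0 0 0 0';python3 -c "
from h import *
go([430.2,45.3,62],[180,0,104.3])"
```

```text
time_s: 5.5
ee_pos: [430.1, 45.7, 220.6]
ee_rot: [180.0, 0.0, 104.8]
force: [-0.3, -0.8, 0.3]
gripper_width: 91.1
gripper_force: 0.0
time_s: 5.8
ee_pos: [430.2, 46.9, 220.4]
ee_rot: [180.0, 0.0, 104.5]
force: [-0.0, -0.2, 0.2]
gripper_width: 91.5
gripper_force: 0.0
d [ -1.5  -0.4 158.4] rv [0.  0.  0.2]
```

```bash
python3 drive.py '-1 0 40 0 0 0;0 0 40 0 0 0;0 0 30 0 0 0;0 0 25 0 0 0;0 0 23 0 0 0;0 0 0 0 0 0;0 0 0 0 0 0'; python3 drive.py '0 0 0 0 0 0;0 0 0 0 0 0;0 0 0 0 0 0;0 0 0 0 0 0;0 0 0 0 0 0;0 0 0 0 0 0;0 0 0 0 0 0;0 0 0 0 0 0' 40 25
```

```text
time_s: 6.5
ee_pos: [430.7, 46.4, 62.6]
ee_rot: [-180.0, 0.0, 104.6]
force: [-0.8, -0.6, -0.6]
gripper_width: 91.0
gripper_force: 0.0
time_s: 7.3
ee_pos: [430.7, 46.6, 62.9]
ee_rot: [179.9, 0.0, 104.7]
force: [-1.2, -1.2, 6.3]
gripper_width: 61.3
gripper_force: 25.0
```

Gripped at 61 mm. I lift and carry it in front of the stand.

```bash
python3 drive.py '0 0 -40 0 0 0;0 0 -45 0 0 0;0 0 -45 0 0 0;0 0 -40 0 0 0'|grep -E 'pos|width'; python3 drive.py '-46.5 -12 0 0 0 0;-46.5 -12 0 0 0 0;-46.5 -12 0 0 0 0;-46.5 -12 0 0 0 0;-46.5 -12 0 0 0 0;-46.5 -12 0 0 0 0;-46.5 -12 0 0 0 0;-46.5 -12 0 0 0 0'|grep -E 'pos|width';python3 drive.py '0 0 0 0 0 8.5;0 0 0 0 0 8.5;0 0 0 0 0 8.5;0 0 0 0 0 8.5;0 0 0 0 0 8.5;0 0 0 0 0 8.5;0 0 0 0 0 8.5'|grep -E 'pos|width';python3 drive.py '0 0 0 0 0 8.5;0 0 0 0 0 8.5;0 0 0 0 0 8.5;0 0 0 0 0 8.5;0 0 0 0 0 8.5;0 0 0 0 0 2.4;0 0 0 0 0 0;0 0 0 0 0 0';python3 -c "
from h import *
go([564.6,-421.7,200],[180,0,0.2]);
go([564.6,-421.7,101],[180,20,0.2])"
```

```text
ee_pos: [430.1, 46.5, 234.3]
gripper_width: 61.8
ee_pos: [431.0, -339.4, 231.8]
gripper_width: 61.7
ee_pos: [431.4, -337.4, 231.7]
gripper_width: 61.6
time_s: 10.0
ee_pos: [431.5, -337.5, 232.0]
ee_rot: [-180.0, 0.0, 0.3]
force: [-0.4, 0.3, -0.8]
gripper_width: 61.6
gripper_force: 25.0
d [132.7  85.   31.8] rv [-0.   0.   0.1]
d [132.7  85.  130.8] rv [ -0.  -20.    0.1]
```

```bash
python3 drive.py '44 28 16 0 0 0;44 28 16 0 0 0;44.7 29 0 0 0 0;0 0 0 0 -7 0;0 0 0 0 -7 0;0 0 0 0 -6 0;0 0 0 0 0 0;0 0 0 0 0 0'|grep -E 'pos|width|rot';python3 - <<'E'
from h import *
go([564.6,-421.7,101],[180,20,0.2])
cv2.imwrite('pics/w5.png',env.grab_frame('wrist'))
E
```

```text
ee_pos: [554.8, -415.4, 201.9]
ee_rot: [-179.9, 20.0, 0.3]
gripper_width: 61.7
d [43.6  6.4 91.5] rv [-0.  -0.   0.1]
```

View pics/w5.png

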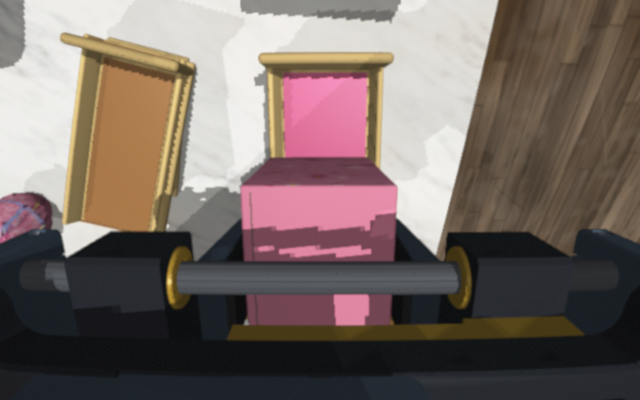

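The carton is square over the lane, about 6 mm left of its centre (320 against 325 px), which agrees with the computed shift. I lower it.

```bash
python3 drive.py '22 3 20 0 0 0;21 3.4 20 0 0 0;0 0 20 0 0 0;0 0 15 0 0 0;0 0 8 0 0 0;0 0 4 0 0 0;0 0 0 0 0 0;0 0 0 0 0 0'|grep -E 'pos|force|rot';python3 - <<'E'
from h import *
go([564.6,-421.7,101],[180,20,0.2])
E
```

```text
ee_pos: [565.7, -422.4, 107.9]
ee_rot: [179.9, 19.9, 0.2]
force: [0.4, -0.3, 0.1]
gripper_force: 25.0
d [ 1.3 -0.7  6.9] rv [ 0.1 -0.1  0. ]
```

```bash
python3 drive.py '0 0 3 0 0 0;0 0 3 0 0 0;0 0 0 0 0 0'|grep -E 'pos|force';python3 drive.py '0 0 2 0 0 0;0 0 0 0 0 0'|grep -E 'pos|force'; python3 drive.py '0 0 2 0 0 0;0 0 0 0 0 0'|grep -E 'pos|force'
```

```text
ee_pos: [563.0, -421.8, 100.6]
force: [-1.4, 0.3, -1.2]
gripper_force: 25.0
ee_pos: [562.9, -422.0, 99.5]
force: [1.1, -0.3, 1.1]
gripper_force: 25.0
ee_pos: [562.9, -422.1, 99.4]
force: [3.0, 2.0, 6.9]
gripper_force: 25.0
```

Contact on the deck; open.

```bash
python3 drive.py '0 0 0 0 0 0;0 0 0 0 0 0;0 0 0 0 0 0;0 0 0 0 0 0;0 0 0 0 0 0;0 0 0 0 0 0' 88|grep -E 'time|pos|force|width'; python3 drive.py '0 0 -40 0 0 0;0 0 -45 0 0 0;0 0 -45 0 0 0;-40 0 0 0 0 0;-45 0 0 0 0 0;0 0 0 0 0 0;0 0 0 0 0 0;0 0 0 0 0 0' 91|grep -E 'time|pos|force|width';python3 - <<'E'
from h import *
np.save('m6.npy',env.camera_model('wrist'),allow_pickle=True)
cv2.imwrite('pics/w6.png',env.grab_frame('wrist'))
E
```

```text
time_s: 12.95
ee_pos: [561.8, -422.0, 97.0]
force: [-0.0, 0.9, 0.5]
gripper_width: 88.0
gripper_force: 0.0
time_s: 13.75
ee_pos: [527.1, -422.0, 247.9]
force: [-0.2, 0.0, -1.6]
gripper_width: 91.3
gripper_force: 0.0
```

View pics/w6.png

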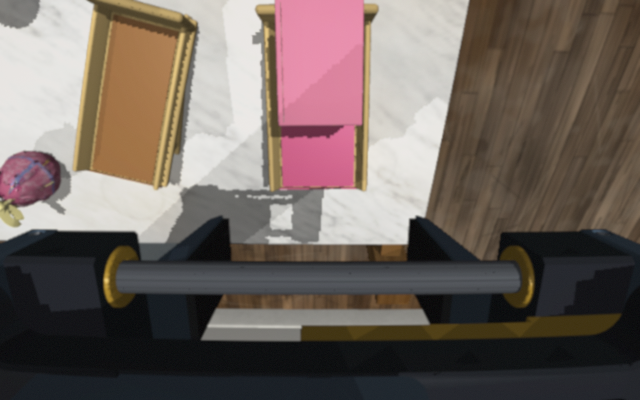

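The carton stands in the pink lane: its top's rear edge is at y≈126 px, the open deck from 136 to 188 px. I check against the home pose by projection.

```bash
python3 - <<'E'
from h import *
np.set_printoptions(precision=1,suppress=True)
m=np.load('m6.npy',allow_pickle=True).item();t=np.array([534.6,-421.7,0]);n=np.array([np.sin(.349),0,np.cos(.349)]);a=np.array([np.cos(.349),0,-np.sin(.349)]);y=np.array([0,1,0])
for ds in (0,-6,-12):
    o=t+[21,0,34]+a*ds
    print(ds,proj(m,[o+85*n-43*a+31*y,o+85*n-43*a-31*y,o-43*a+31*y,o-43*a-31*y]).tolist())
d=t+[0,0,42]
print('deck high',proj(m,[d-85*a+36*y,d-85*a-36*y]),'stop top',proj(m,[d+65*a+42*n+36*y,d+65*a+42*n-36*y]))
# measured: rear edge of top relative to the deck's high end, in deck planes
H=np.array([[282,188],[356,188]]);E=np.array([[278,126],[362,126]])
def onpl(px,h):
    o,dr=ray(m,px);return o+dr*(((d+h*n-o)@n)/(dr@n))[:,None]
h0=(onpl(H,0)-d)@a;e=(onpl(E,85)-d)@a;print('s high',h0,'s rear edge',e,'expect -85,-20.7; y',onpl(E,85)[:,1],onpl(H,0)[:,1])
E
```

```text
0 [[274.357565348638, 125.98971402211379], [360.81005071800706, 126.4784888322065], [285.04187473706105, 122.14389128361853], [350.2425451114691, 122.51489953538727]]
-6 [[274.5403570293857, 134.44430373228562], [360.5426696745353, 134.9242563272087], [285.13687780116186, 128.54077750375626], [350.08309986851657, 128.90674041954782]]
-12 [[274.7243946978273, 142.81533911599865], [360.27508447376385, 143.28657204519982], [285.23251841161675, 134.89058714795965], [349.92360586067605, 135.25154766726203]]
deck high [[281.  188.4]
 [353.6 188.8]] stop top [[272.4  13.7]
 [363.9  14.4]]
s high [-84.6 -84.2] s rear edge [-20.5 -20.2] expect -85,-20.7; y [-393.4 -453.5] [-386.7 -460.1]
```

The projection matches to within a millimetre: rear edge at s = -20.4, where -20.7 was expected, so the pink carton is home and flat. On to the kraft carton and the cups.

```bash
python3 drive.py '0 -40 0 0 7 0;0 -45 0 0 7 0;0 -45 0 0 6 0;-23 -42 -15 0 0 0;-23 -42 -15 0 0 0;-23 -42 -15 0 0 0;-23 -42 -15 0 0 0;-23 -42 -12 0 0 0'|grep -E 'pos|rot';python3 drive.py '0 -48 0 0 0 0;0 -48 0 0 0 0;0 -48 0 0 0 0;0 -48 0 0 0 0;0 -48 0 0 0 0;0 -48 0 0 0 0;0 -48 0 0 0 0;0 -48 0 0 0 0'|grep -E 'pos|rot';python3 -c "
from h import *
go([440,300,320],[180,0,0])"
```

```text
ee_pos: [410.1, -81.6, 320.6]
ee_rot: [-180.0, -0.0, 0.3]
ee_pos: [408.4, 303.7, 319.7]
ee_rot: [180.0, 0.0, 0.3]
d [31.6  3.9 -0.3] rv [0.  0.  0.3]
```

```bash
python3 drive.py '30 0 0 0 0 0;0 0 0 0 0 0;0 0 0 0 0 0;0 0 0 0 0 0'|grep -E 'pos|rot';python3 - <<'E'
from h import *
np.save('m7.npy',env.camera_model('wrist'),allow_pickle=True)
cv2.imwrite('pics/w7.png',env.grab_frame('wrist'))
E
python3 drive.py '0 -48 0 0 0 0;0 -48 0 0 0 0;0 -24 0 0 0 0;0 0 0 0 0 0;0 0 0 0 0 0;0 0 0 0 0 0'|grep -E 'pos|rot';python3 - <<'E'
from h import *
np.save('m8.npy',env.camera_model('wrist'),allow_pickle=True)
cv2.imwrite('pics/w8.png',env.grab_frame('wrist'))
a=[cv2.imread(f'pics/w{i}.png')[:235] for i in (7,8)]
cv2.imwrite('pics/w78.png',np.vstack(a))
E
```

```text
ee_pos: [438.2, 300.6, 319.8]
ee_rot: [180.0, 0.1, 0.2]
ee_pos: [438.0, 419.5, 320.6]
ee_rot: [180.0, -0.0, 0.2]
```

View pics/w78.png

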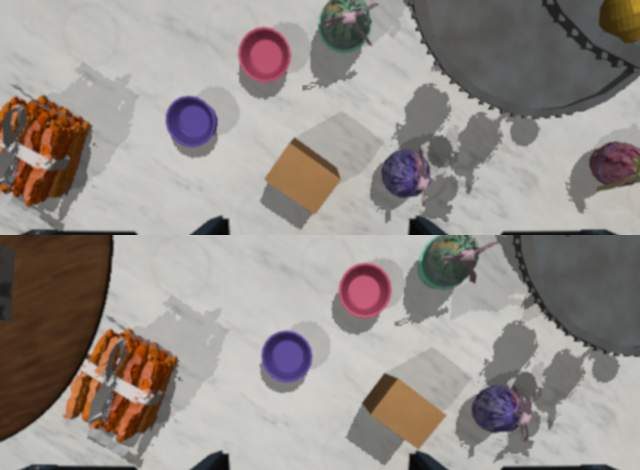

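Top (w7): violet cup (191,121), rose cup (264,54), mint egg (345,22), kraft top (302,178). Bottom (w8): violet cup (287,120), rose cup (364,55), kraft top (405,175).

```bash
python3 - <<'E'
from ob import *
I=[cv2.imread(f'pics/w{i}.png') for i in (7,8)];M=[np.load(f'm{i}.npy',allow_pickle=True).item() for i in (7,8)]
r=[(262,342),(360,450)]
Q=[]
for i in (0,1):
    h,s,v=cv2.split(cv2.cvtColor(I[i],cv2.COLOR_BGR2HSV))
    c=blob(I[i],'kraft',*r[i],y1=218);Q.append(order(cv2.approxPolyN(cv2.convexHull(c),4).reshape(-1,2)))
print([q.tolist() for q in Q])
for j in range(4): print(tri([(M[i],Q[i][j]) for i in (0,1)]))
for i in (0,1):
    P=onz(M[i],Q[i],85);E=np.diff(np.r_[P,P[:1]],axis=0)
    print('  z85 centre',P.mean(0),'len',np.linalg.norm(E,axis=1),'ang',np.degrees(np.arctan2(E[:,1],E[:,0])))
for k,rr in [('violet',[(150,100,225,150),(255,95,320,150)]),('rose',[(232,20,297,90),(332,20,398,90)])]:
    o=[]
    for i in (0,1):
        h,s,v=cv2.split(cv2.cvtColor(I[i],cv2.COLOR_BGR2HSV));x0,y0,x1,y1=rr[i]
        d=((h>110)&(h<140)&(s>90)) if k=='violet' else (((h>165)|(h<5))&(s>90))
        z=np.zeros_like(h);z[y0:y1,x0:x1]=d[y0:y1,x0:x1]*255
        c=max(cv2.findContours(z,0,1)[0],key=cv2.contourArea);e=cv2.fitEllipse(cv2.convexHull(c));o.append((M[i],e[0]))
        P=onz(M[i],cv2.convexHull(c).reshape(-1,2),31);(cx,cy),rad=cv2.minEnclosingCircle(P[:,:2].astype(np.float32))
        print(k,np.array(e),'rim',cx,cy,2*rad,onz(M[i],[e[0]],31)[0]) if 0 else print(k,e[0],e[1],'circle',cx,cy,2*rad,onz(M[i],[e[0]],31)[0])
    print(tri(o))
o=[]
for i,(a,b) in enumerate([(375,432),(468,525)]):
    c=blob(I[i],'violet',a,b,210);e=cv2.fitEllipse(cv2.convexHull(c));o.append((M[i],e[0]));print('eggV',e[0],onz(M[i],[e[0]],35))
print(tri(o))
E
```

```text
[[[289, 143], [339, 179], [314, 213], [265, 179]], [[371, 179], [398, 144], [445, 180], [418, 214]]]
(array([445.6, 345.2,  42.6]), [23.5, 23.5])
(array([432.9, 285.6, -46.3]), [30.6, 30.6])
(array([435.6, 307.5, 182.4]), [14.6, 14.6])
(array([444.3, 342.4, 219.3]), [13.1, 13.1])
  z85 centre [431.5 318.5  85. ] len [67.8 48.3 67.2 48.4] ang [-125.7  145.    54.4  -34.4]
  z85 centre [431.2 318.5  85. ] len [48.1 68.3 48.6 69. ] ang [ -35.7 -125.5  145.2   54. ]
violet (190.83921813964844, 121.2581558227539) (48.030067443847656, 50.933719635009766) circle 492.4634094238281 457.0062255859375 62.43168258666992 [492.7 457.4  31. ]
violet (286.4004211425781, 121.16605377197266) (48.943702697753906, 50.188438415527344) circle 492.5270080566406 458.56201171875 60.72373962402344 [492.9 458.5  31. ]
(array([492.7, 458.9,  26.7]), [0.1, 0.1])
rose (264.11346435546875, 54.454139709472656) (51.473670959472656, 54.97030258178711) circle 569.681396484375 364.6643981933594 61.89131546020508 [570.1 364.8  31. ]
rose (364.7309875488281, 55.023799896240234) (51.550514221191406, 54.78312683105469) circle 570.0115966796875 365.1376037597656 62.166748046875 [570.2 365.1  31. ]
(array([570.3, 364.9,  29.9]), [0.1, 0.1])
eggV (401.99713134765625, 173.33888244628906) [[429.7 195.2  35. ]]
eggV (496.93084716796875, 174.20156860351562) [[429.5 191.5  35. ]]
(array([431.9, 198.3,  48.1]), [0.1, 0.1])
```

Kraft: centre (431.3,318.5), top at 85 mm in both views, gripper yaw 54.8°. Violet cup (492.6,458), rose cup (570,365), rims near 30 mm. I go for kraft.

```bash
python3 drive.py '-2 34 40 0 0 0;-2 34 40 0 0 0;-2 33 40 0 0 -8.5;0 0 0 0 0 -8.5;0 0 0 0 0 -8.5;0 0 0 0 0 -8.5;0 0 0 0 0 -8.5;0 0 0 0 0 -8.5' 91|grep -E 'pos|rot';python3 drive.py '0 0 0 0 0 -3.6;0 0 0 0 0 0;0 0 0 0 0 0;0 0 0 0 0 0'|grep -E 'pos|rot';python3 -c "
from h import *
go([431.3,318.5,78],[180,0,54.8])"
```

```text
ee_pos: [432.8, 323.1, 206.1]
ee_rot: [180.0, -0.0, 51.5]
ee_pos: [432.8, 323.9, 205.7]
ee_rot: [180.0, -0.0, 54.8]
d [ -5.3   1.9 127.7] rv [ 0. -0. -0.]
```

```bash
python3 drive.py '-5 2 40 0 0 0;0 0 40 0 0 0;0 0 25 0 0 0;0 0 15 0 0 0;0 0 7 0 0 0;0 0 0 0 0 0;0 0 0 0 0 0'|grep -E 'pos|force'; python3 drive.py '0 0 0 0 0 0;0 0 0 0 0 0;0 0 0 0 0 0;0 0 0 0 0 0;0 0 0 0 0 0;0 0 0 0 0 0;0 0 0 0 0 0;0 0 0 0 0 0' 35 18|grep -E 'pos|force|width';python3 drive.py '0 0 -40 0 0 0;0 0 -45 0 0 0;0 0 -45 0 0 0;0 0 -40 0 0 0;0 0 0 0 0 0'|grep -E 'pos|force|width'
```

```text
ee_pos: [432.0, 319.5, 79.3]
force: [0.3, -0.2, 0.3]
gripper_force: 0.0
ee_pos: [431.5, 319.1, 78.6]
force: [0.2, -1.1, 1.0]
gripper_width: 50.9
gripper_force: 18.0
ee_pos: [433.8, 320.9, 254.4]
force: [0.9, 0.3, -0.5]
gripper_width: 50.9
gripper_force: 17.9
```

```bash
python3 drive.py '-39.2 27.7 0 0 0 0;-39.2 27.7 0 0 0 0;-39.2 27.7 0 0 0 0;-39.2 27.7 0 0 0 0;-39.2 27.7 0 0 0 0;-39.2 27.7 0 0 0 0;-39.2 27.7 0 0 0 0;-39.2 27.7 0 0 0 0'|grep -E 'pos|width'; python3 drive.py '-39.2 27.7 0 0 0 0;-39.2 27.7 0 0 0 0;0 0 0 0 0 8.5;0 0 0 0 0 8.5;0 0 0 0 0 8.5;0 0 0 0 0 8.5;0 0 0 0 0 8.5;0 0 0 0 0 8.5'|grep -E 'pos|width';python3 drive.py '0 0 0 0 0 8.5;0 0 0 0 0 8.5;0 0 0 0 0 2.8;0 0 0 0 0 0;0 0 0 0 0 0'|grep -E 'pos|rot|width';python3 -c "
from h import *
go([560,-254,220],[180,0,-16])"
```

```text
ee_pos: [431.1, -66.6, 247.5]
gripper_width: 50.9
ee_pos: [431.6, -160.6, 247.2]
gripper_width: 50.6
ee_pos: [431.9, -160.7, 247.7]
ee_rot: [-180.0, 0.1, -15.9]
gripper_width: 50.6
d [148.7  54.7  27.5] rv [-0.   0.1  0.1]
```

```bash
python3 drive.py '46 17 8 0 0 0;46 17 8 0 0 0;46 17 8 0 0 0;10 4 4 0 -7 0;0 0 0 0 -7 0;0 0 0 0 -6 0;0 0 0 0 0 0;0 0 0 0 0 0'|grep -E 'pos|width|rot';python3 - <<'E'
from h import *
go([582.4,-260.3,113],[180,20,-16])
cv2.imwrite('pics/w9.png',env.grab_frame('wrist'))
np.save('m9.npy',env.camera_model('wrist'),allow_pickle=True)
E
```

```text
ee_pos: [559.6, -254.4, 219.4]
ee_rot: [-180.0, 20.0, -15.9]
gripper_width: 50.9
d [58.5 -0.5 91.9] rv [ 0.  -0.   0.1]
```

View pics/w9.png

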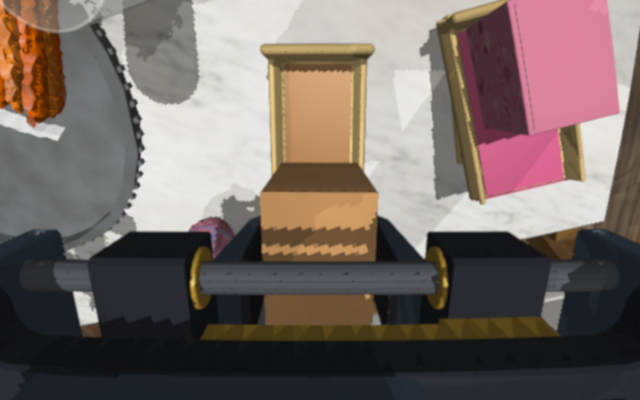

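Kraft is aligned with its lane (carton centre 319 px, tray 318 px, parallel). I lower it.

```bash
python3 drive.py '29 0 20 0 0 0;29 -0.5 20 0 0 0;0 0 20 0 0 0;0 0 15 0 0 0;0 0 8 0 0 0;0 0 6 0 0 0;0 0 0 0 0 0;0 0 0 0 0 0'|grep -E 'pos|force:|rot';python3 drive.py '0 0 2 0 0 0;0 0 0 0 0 0'|grep -E 'pos|force:'; python3 drive.py '0 0 2 0 0 0;0 0 0 0 0 0'|grep -E 'pos|force:';python3 -c "
from h import *
go([582.4,-260.3,113],[180,20,-16])"
```

```text
ee_pos: [583.2, -260.8, 118.2]
ee_rot: [180.0, 19.9, -15.9]
force: [1.3, 1.0, -1.7]
gripper_force: 18.0
ee_pos: [582.3, -260.5, 115.5]
force: [-0.3, 0.0, -1.2]
gripper_force: 18.0
ee_pos: [581.4, -260.1, 113.1]
force: [0.5, -0.8, -1.4]
gripper_force: 18.0
d [ 1.  -0.1 -0.3] rv [0.  0.  0.1]
```

```bash
python3 drive.py '0 0 2 0 0 0;0 0 0 0 0 0'|grep -E 'pos|force:'; python3 drive.py '0 0 2 0 0 0;0 0 0 0 0 0'|grep -E 'pos|force:';python3 drive.py '0 0 1 0 0 0;0 0 0 0 0 0'|grep -E 'pos|force:'
```

```text
ee_pos: [581.2, -260.2, 111.7]
force: [1.1, -1.3, 0.9]
gripper_force: 18.0
ee_pos: [581.3, -260.3, 111.5]
force: [2.5, -1.1, 7.1]
gripper_force: 18.0
ee_pos: [581.3, -260.4, 111.4]
force: [2.9, -1.8, 10.5]
gripper_force: 18.0
```

Contact; release and back off.

```bash
python3 drive.py '0 0 -2 0 0 0;0 0 0 0 0 0;0 0 0 0 0 0;0 0 0 0 0 0;0 0 0 0 0 0;0 0 0 0 0 0' 84|grep -E 'time|pos|force|width'; python3 drive.py '0 0 -40 0 0 0;0 0 -45 0 0 0;0 0 -45 0 0 0;-40 0 0 0 0 0;-45 0 0 0 0 0;0 0 0 0 0 0;0 0 0 0 0 0;0 0 0 0 0 0' 91|grep -E 'time|pos|force|width';python3 - <<'E'
from h import *
np.set_printoptions(precision=1,suppress=True)
m=env.camera_model('wrist');im=env.grab_frame('wrist')
c=np.cos(np.radians(-16));s=np.sin(np.radians(-16));Rz=np.array([[c,-s,0],[s,c,0],[0,0,1]])
t=np.array([542.3,-248.8,0]);n=Rz@[np.sin(.349),0,np.cos(.349)];a=Rz@[np.cos(.349),0,-np.sin(.349)];y=Rz@[0,1,0]
o=t+Rz@[28,0,32];d=t+[0,0,42]
top=proj(m,[o+85*n+i*35*a+j*25.5*y for i,j in ((-1,1),(-1,-1),(1,-1),(1,1))])
print(top,proj(m,[d-85*a+30.5*y,d-85*a-30.5*y]))
v=im.copy();cv2.polylines(v,[top.round().astype(int)],True,(255,0,0),1)
cv2.imwrite('pics/w10.png',v);np.save('m10.npy',m,allow_pickle=True)
E
```

```text
time_s: 25.05
ee_pos: [580.4, -259.8, 110.2]
force: [0.2, 0.7, 0.4]
gripper_width: 83.6
gripper_force: 0.0
time_s: 25.85
ee_pos: [547.1, -250.4, 261.3]
force: [0.4, -0.3, -0.0]
gripper_width: 91.2
gripper_force: 0.0
[[283.7 114.6]
 [351.  114.7]
 [353.   15.7]
 [282.   15.5]] [[288.2 192. ]
 [346.7 192.1]]
```

View pics/w10.png

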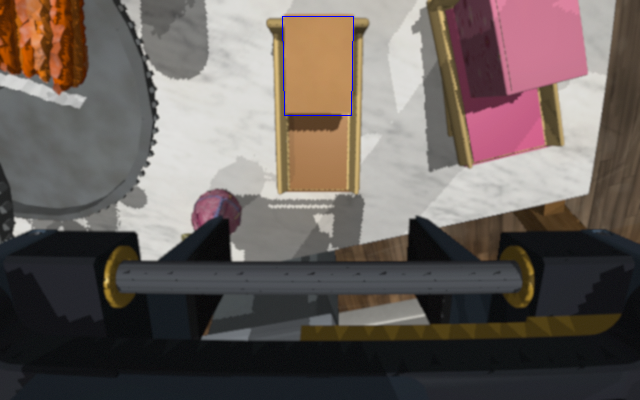

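Kraft also lies exactly on the drawn home outline, (283,15)-(352,115). Now the eggs: untilt, turn to yaw 90 and look at the violet egg from close by.

```bash
python3 drive.py '0 0 0 0 7 0;0 0 0 0 7 0;0 0 0 0 6 0;-42 12 0 0 0 0;-42 12 0 0 0 0;-42 12 0 0 0 -8.5;0 0 0 0 0 -8.5;0 0 0 0 0 -8.5'|grep -E 'pos|rot'; python3 drive.py '0 0 0 0 0 -8.5;0 0 0 0 0 -8.5;0 0 0 0 0 -8.5;0 0 0 0 0 -8.5;0 0 0 0 0 -8.5;0 0 0 0 0 -8.5;0 0 0 0 0 -8.5;0 0 0 0 0 -8.5'|grep -E 'pos|rot';python3 drive.py '0 0 0 0 0 -8.5;0 0 0 0 0 -4;0 0 0 0 0 0;0 0 0 0 0 0'|grep -E 'pos|rot';python3 -c "
from h import *
go([430,60,280],[180,0,90])"
```

```text
ee_pos: [415.0, -250.6, 261.6]
ee_rot: [-180.0, 0.0, 9.8]
ee_pos: [416.3, -250.6, 261.1]
ee_rot: [-179.9, -0.0, 77.9]
ee_pos: [415.9, -250.4, 261.3]
ee_rot: [-180.0, -0.0, 90.0]
d [310.4  13.9 -18.6] rv [-0. -0. -0.]
```

```bash
cat > sh.py <<'E'
import sys
from h import *
k=sys.argv[1];np.save(f'm{k}.npy',env.camera_model('wrist'),allow_pickle=True);cv2.imwrite(f'pics/w{k}.png',env.grab_frame('wrist'))
E
python3 sh.py 11;python3 drive.py '35 7 -9 0 0 0;35 7 -9 0 0 0;0 0 0 0 0 0;0 0 0 0 0 0;0 0 0 0 0 0'|grep -E 'pos';python3 sh.py 12
python3 drive.py '46 0 0 0 0 0;46 0 0 0 0 0;46 0 0 0 0 0;46 0 0 0 0 0;16 0 0 0 0 0;0 0 0 0 0 0;0 0 0 0 0 0;0 0 0 0 0 0'|grep -E 'pos';python3 sh.py 13; python3 drive.py '35 0 0 0 0 0;35 0 0 0 0 0;0 0 0 0 0 0;0 0 0 0 0 0;0 0 0 0 0 0'|grep -E 'pos';python3 sh.py 14
python3 - <<'E'
from h import *
I=[cv2.imread(f'pics/w{i}.png')[:235,150:490] for i in (11,12,13,14)]
cv2.imwrite('pics/e.png',np.vstack([np.hstack(I[:2]),np.hstack(I[2:])]))
E
```

```text
ee_pos: [429.2, -180.8, 279.4]
ee_pos: [429.3, 18.5, 279.5]
ee_pos: [429.1, 88.6, 279.6]
```

View pics/e.png

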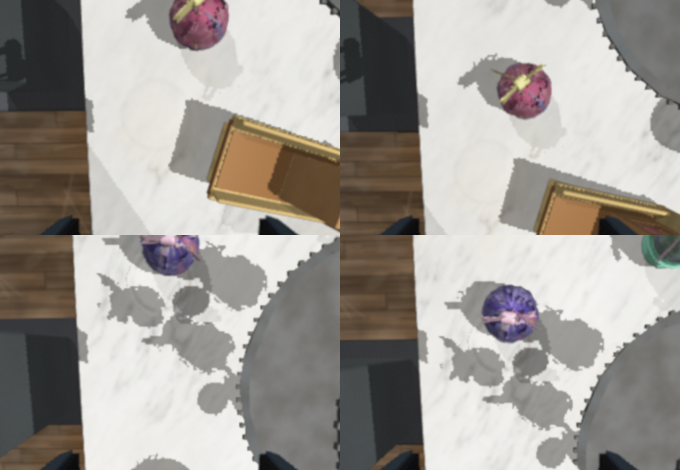

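Right column gives near-overhead views: rose egg at about (335,90) in w12, violet egg at (320,77) in w14, both upright with the bow on top.

```bash
python3 - <<'E'
from ob import *
for k,n,(x0,y0,x1,y1) in [('violet',14,(285,40,355,115)),('rose',12,(300,55,370,125))]:
    im=cv2.imread(f'pics/w{n}.png');m=np.load(f'm{n}.npy',allow_pickle=True).item()
    h,s,v=cv2.split(cv2.cvtColor(im,cv2.COLOR_BGR2HSV));z=np.zeros_like(h);z[y0:y1,x0:x1]=((s>55)*255)[y0:y1,x0:x1]
    z=cv2.morphologyEx(z,cv2.MORPH_OPEN,cv2.getStructuringElement(2,(15,15)))
    c=max(cv2.findContours(z,0,1)[0],key=cv2.contourArea)
    (x,y),r=cv2.minEnclosingCircle(c);e=cv2.fitEllipse(c);P=onz(m,[e[0]],33)[0]
    print(k,(x,y),r,e,P,'dia mm',2*r/m['fx']*np.linalg.norm(P-m['T'][:3,3]),m['T'][:3,3])
E
python3 -c "
from h import *
go([429.6,190.3,40],[180,0,90])"
```

```text
violet (319.0, 71.5) 25.401870727539062 ((318.63714599609375, 66.98006439208984), (29.922903060913086, 47.5202751159668), 83.86803436279297) [427.9 202.5  33. ] dia mm 57.620539256304276 [428.2 157.3 431.5]
rose (333.6224060058594, 90.19515228271484) 27.289846420288086 ((333.8968505859375, 89.17430114746094), (46.52339553833008, 54.09555435180664), 18.130332946777344) [444.3 -89.8  33. ] dia mm 61.62192412517697 [ 428.3 -112.2  431.3]
d [101.8   0.4 239.6] rv [-0.  0. -0.]
```

The violet mask was cut by the bow; its visible outline centre (320,78) puts it at y≈190, agreeing with 190.3 before. I grasp there.

```bash
python3 drive.py '46 0 20 0 0 0;46 0 20 0 0 0;10 0 40 0 0 0;0 0 40 0 0 0;0 0 40 0 0 0;0 0 30 0 0 0;0 0 0 0 0 0;0 0 0 0 0 0'|grep -E 'pos'; python3 -c "
from h import *
go([429.5,190.3,40],[180,0,90])"
```

```text
ee_pos: [429.6, 191.0, 90.3]
d [-0.7 -0.2 50.3] rv [ 0.  0. -0.]
```

```bash
python3 drive.py '0 0 25 0 0 0;0 0 17 0 0 0;0 0 8 0 0 0;0 0 0 0 0 0;0 0 0 0 0 0'|grep -E 'pos|force'; python3 drive.py '0 0 0 0 0 0;0 0 0 0 0 0;0 0 0 0 0 0;0 0 0 0 0 0;0 0 0 0 0 0;0 0 0 0 0 0;0 0 0 0 0 0;0 0 0 0 0 0' 40 10|grep -E 'pos|force|width'; python3 drive.py '0 0 -20 0 0 0;0 0 -40 0 0 0;0 0 -45 0 0 0;0 0 -45 0 0 0;0 0 -30 0 0 0;0 0 0 0 0 0;0 0 0 0 0 0'|grep -E 'pos|force|width'; python3 -c "
from h import *
go([492.6,458.2,220],[180,0,90])"
```

```text
ee_pos: [430.2, 191.8, 41.1]
force: [-0.9, 0.3, 0.8]
gripper_force: 0.0
ee_pos: [429.1, 191.6, 39.9]
force: [0.4, 0.7, 1.0]
gripper_width: 50.3
gripper_force: 10.0
ee_pos: [428.6, 191.4, 219.7]
force: [0.2, -0.6, -0.8]
gripper_width: 50.5
gripper_force: 10.0
d [266.8  64.3  -0.3] rv [0.  0.  0.1]
```

```bash
python3 drive.py '44.5 10.7 0 0 0 0;44.5 10.7 0 0 0 0;44.5 10.7 0 0 0 0;44.5 10.7 0 0 0 0;44.5 10.7 0 0 0 0;44.5 10.7 0 0 0 0;0 0 0 0 0 0;0 0 0 0 0 0'|grep -E 'pos|width'; python3 - <<'E'
from h import *
np.set_printoptions(precision=1,suppress=True)
go([492.6,458.2,59],[180,0,90])
p,_=Rt();im=env.grab_frame('scene');m=env.camera_model('scene')
h,s,v=cv2.split(cv2.cvtColor(im,cv2.COLOR_BGR2HSV))
P=proj(m,[p,p+[0,0,-40],p+[0,0,34],p+[27,0,-8],p+[-27,0,-8]]);print('tcp,foot,top,+x,-x',P)
x,y=P[0].astype(int);z=((h>112)&(h<150)&(s>60)).astype(np.uint8)*255;w=np.zeros_like(z);w[y-45:y+45,x-40:x+40]=z[y-45:y+45,x-40:x+40]
w=cv2.morphologyEx(w,cv2.MORPH_CLOSE,np.ones((5,5)))
c=max(cv2.findContours(w,0,1)[0],key=cv2.contourArea);print(cv2.boundingRect(c),cv2.fitEllipse(cv2.convexHull(c)),cv2.contourArea(c))
cv2.imwrite('pics/s_egg.png',cv2.resize(im[y-60:y+60,x-70:x+70],None,fx=5,fy=5,interpolation=cv2.INTER_CUBIC))
E
```

```text
ee_pos: [491.9, 458.4, 216.2]
gripper_width: 50.4
d [  0.5   1.4 157.2] rv [-0.3  0.3  0.1]
tcp,foot,top,+x,-x [[248.4 209.5]
 [250.  225.6]
 [247.  195.4]
 [238.7 209.6]
 [259.  216.1]]
(235, 191, 25, 38) ((250.07696533203125, 210.6681365966797), (29.89251708984375, 35.89678192138672), 9.96947956085205) 508.5
```

The egg is held upright: its blob centre (250,211) against the projected (248.5,210.5). I lower it into the violet cup.

```bash
python3 drive.py '1 1 40 0 0 0;0 0 40 0 0 0;0 0 35 0 0 0;0 0 20 0 0 0;0 0 10 0 0 0;0 0 0 0 0 0;0 0 0 0 0 0'|grep -E 'pos|force:'; python3 drive.py '0 0 4 0 0 0;0 0 3 0 0 0;0 0 0 0 0 0;0 0 0 0 0 0'|grep -E 'pos|rot|force:|width'; python3 -c "
from h import *
go([492.6,459,57],[180,0,90])"
```

```text
ee_pos: [494.5, 459.4, 76.0]
force: [-1.1, 0.5, 0.3]
gripper_force: 10.0
ee_pos: [493.9, 459.7, 68.0]
ee_rot: [180.0, -0.0, 90.1]
force: [-0.2, -1.1, 0.6]
gripper_width: 50.8
gripper_force: 10.0
d [-0.7 -1.3 11. ] rv [ 0.  -0.   0.1]
```

```bash
python3 drive.py '0 -1.3 4 0 0 0;0 0 2 0 0 0;0 0 0 0 0 0'|grep -E 'pos|force:'; python3 drive.py '0 0 2 0 0 0;0 0 0 0 0 0'|grep -E 'pos|force:';python3 drive.py '0 0 2 0 0 0;0 0 0 0 0 0'|grep -E 'pos|force:'
```

```text
ee_pos: [492.3, 459.4, 61.2]
force: [0.6, -0.1, -0.2]
gripper_force: 10.0
ee_pos: [492.5, 459.5, 59.5]
force: [-0.3, 0.6, -0.1]
gripper_force: 10.0
ee_pos: [492.5, 459.5, 57.5]
force: [0.1, -0.9, -1.5]
gripper_force: 10.0
```

```bash
for i in 1 2; do :; done; python3 drive.py '0 0 1 0 0 0;0 0 0 0 0 0'|grep -E 'pos|force:'; python3 drive.py '0 0 1 0 0 0;0 0 0 0 0 0'|grep -E 'pos|force:';python3 drive.py '0 0 1 0 0 0;0 0 0 0 0 0'|grep -E 'pos|force:'
```

```text
ee_pos: [492.7, 459.7, 56.9]
force: [-0.0, 0.9, 0.0]
gripper_force: 10.0
ee_pos: [492.7, 459.8, 56.8]
force: [-1.2, -0.7, 4.8]
gripper_force: 10.0
ee_pos: [492.8, 459.9, 56.8]
force: [-2.5, -1.8, 9.0]
gripper_force: 10.0
```

Contact at 56.8 mm, the cup floor as expected. I release.

```bash
python3 drive.py '0 0 -2 0 0 0;0 0 0 0 0 0' - 4|grep -E 'force'; python3 drive.py '0 0 0 0 0 0;0 0 0 0 0 0;0 0 0 0 0 0;0 0 0 0 0 0;0 0 0 0 0 0;0 0 0 0 0 0' 80|grep -E 'pos|force|width'; python3 drive.py '0 0 -30 0 0 0;0 0 -45 0 0 0;0 0 -45 0 0 0;0 0 -45 0 0 0;0 0 -45 0 0 0;0 0 0 0 0 0;0 0 0 0 0 0' 91|grep -E 'time|pos'; python3 -c "
from h import *
go([445,-91.0,250],[180,0,90]);go([430,191,260],[180,0,90])"
```

```text
force: [-0.2, -0.8, -1.2]
gripper_force: 4.0
ee_pos: [492.6, 459.6, 56.8]
force: [-0.5, 0.6, -0.2]
gripper_width: 80.0
gripper_force: 0.0
time_s: 37.45
ee_pos: [492.8, 459.8, 268.1]
d [-550.8  -48.4   17.1] rv [ 0.1 -0.1  0.1]
d [-268.7  -63.1    7.5] rv [ 0.1 -0.1  0.1]
```

```bash
python3 drive.py '-38 -8 0 0 0 0;-38 -8 0 0 0 0;0 0 0 0 0 0;0 0 0 0 0 0;0 0 0 0 0 0'|grep pos; python3 sh.py 15; python3 - <<'E'
from h import *
np.set_printoptions(precision=1,suppress=True)
im=cv2.imread('pics/w15.png');m=np.load('m15.npy',allow_pickle=True).item()
h,s,v=cv2.split(cv2.cvtColor(im,cv2.COLOR_BGR2HSV))
C=np.array([492.6,458.5,0]);P=proj(m,[C+[0,0,31],C+[0,0,49],C+[0,0,91]]);print('cup, egg widest, egg top',P)
rim=proj(m,[C+[32*np.cos(t),32*np.sin(t),31] for t in np.linspace(0,6.2,40)])
x,y=P[1].astype(int);z=((h>110)&(h<150)&(s>60)).astype(np.uint8)*255;w=np.zeros_like(z);w[max(0,y-60):y+60,x-60:x+60]=z[max(0,y-60):y+60,x-60:x+60]
c=max(cv2.findContours(w,0,1)[0],key=cv2.contourArea);print('blob',cv2.minEnclosingCircle(c),cv2.boundingRect(c),'rim bbox',rim.min(0),rim.max(0))
pk=((s<110)&(v>140)&(((h>140)&(h<180))|(h<15)&(s>30))).astype(np.uint8)*255
w=np.zeros_like(z);w[max(0,y-30):y+30,x-30:x+30]=pk[max(0,y-30):y+30,x-30:x+30];M=cv2.moments(w,True);print('bow',M['m00'],M['m10']/M['m00'],M['m01']/M['m00'])
E
```

```text
ee_pos: [476.7, 384.2, 265.7]
cup, egg widest, egg top [[335.1 104.8]
 [335.9 104.6]
 [338.  103.8]]
blob ((335.3553466796875, 102.34276580810547), 28.692651748657227) (307, 76, 58, 36) rim bbox [305.   73.4] [365.2 135.2]
bow 227.0 341.5330396475771 112.03964757709251
```

Blob and rim agree on the cup (centre 335,103). I'll check the tilt in the final view. Now the rose egg.

```bash
python3 drive.py '-48 -10 0 0 0 0;-48 -10 0 0 0 0;-48 -10 0 0 0 0;-48 -10 0 0 0 0;-48 0 0 0 0 0;-48 0 0 0 0 0;-48 0 0 0 0 0;-48 0 0 0 0 0'|grep pos;  python3 drive.py '-45 4 20 0 0 0;-46 5 30 0 0 0;0 0 40 0 0 0;0 0 40 0 0 0;0 0 30 0 0 0;0 0 0 0 0 0;0 0 0 0 0 0' 91|grep pos; python3 -c "
from h import *
go([445,-91.0,40],[180,0,90])"
```

```text
ee_pos: [437.6, -1.7, 266.8]
ee_pos: [446.6, -87.0, 109.8]
d [-4.  -1.6 69.8] rv [-0.  -0.   0.1]
```

```bash
python3 drive.py '-4 -1.5 20 0 0 0;0 0 25 0 0 0;0 0 17 0 0 0;0 0 8 0 0 0;0 0 0 0 0 0;0 0 0 0 0 0'|grep -E 'pos|force:'; python3 drive.py '0 0 0 0 0 0;0 0 0 0 0 0;0 0 0 0 0 0;0 0 0 0 0 0;0 0 0 0 0 0;0 0 0 0 0 0;0 0 0 0 0 0;0 0 0 0 0 0' 38 10|grep -E 'pos|force|width'; python3 drive.py '0 0 -20 0 0 0;0 0 -40 0 0 0;0 0 -45 0 0 0;0 0 -45 0 0 0;0 0 -40 0 0 0;0 0 0 0 0 0;0 0 0 0 0 0'|grep -E 'pos|force|width'
```

```text
ee_pos: [445.6, -91.3, 40.9]
force: [-0.3, 0.9, -0.5]
gripper_force: 0.0
ee_pos: [444.4, -91.2, 39.7]
force: [-0.0, 1.1, 2.4]
gripper_width: 49.1
gripper_force: 10.0
ee_pos: [444.0, -91.1, 229.7]
force: [0.1, 0.5, -1.5]
gripper_width: 49.1
gripper_force: 10.0
```

```bash
python3 drive.py '46 0 0 0 0 0;46 0 0 0 0 0;46 0 0 0 0 0;46 0 0 0 0 0;46 0 0 0 0 0;46 0 0 0 0 0;46 0 0 0 0 0;46 0 0 0 0 0'|grep pos; python3 drive.py '29 42 0 0 0 0;29 42 0 0 0 0;29 42 0 0 0 0;0 0 0 0 0 0;0 0 0 0 0 0;0 0 0 0 0 0'|grep -E 'pos|width'; python3 -c "
from h import *
go([570.1,365.2,80],[180,0,90])"
```

```text
ee_pos: [442.3, 278.0, 226.9]
ee_pos: [565.8, 361.2, 227.7]
gripper_width: 49.0
d [  4.3   4.8 147.7] rv [-0.2  0.1  0.1]
```

```bash
python3 drive.py '4 4.5 40 0 0 0;0 0 40 0 0 0;0 0 35 0 0 0;0 0 22 0 0 0;0 0 10 0 0 0;0 0 0 0 0 0;0 0 0 0 0 0'|grep -E 'pos|force:';  python3 -c "
from h import *
go([570.1,365.2,57],[180,0,90])"
```

```text
ee_pos: [572.1, 366.3, 84.3]
force: [0.3, -0.0, -0.3]
gripper_force: 10.0
d [-1.2 -2.1 27.3] rv [ 0.1 -0.1  0. ]
```

```bash
python3 drive.py '-1 -1.5 8 0 0 0;0 0 6 0 0 0;0 0 4 0 0 0;0 0 3 0 0 0;0 0 0 0 0 0;0 0 0 0 0 0'|grep -E 'pos|force:'; python3 drive.py '0 0 2 0 0 0;0 0 2 0 0 0;0 0 0 0 0 0'|grep -E 'pos|force:'; python3 drive.py '0 0 1 0 0 0;0 0 0 0 0 0'|grep -E 'pos|force:';python3 -c "
from h import *
go([570.1,365.2,57],[180,0,90])"
```

```text
ee_pos: [570.2, 365.2, 61.5]
force: [0.3, 0.2, -1.0]
gripper_force: 10.0
ee_pos: [570.0, 365.1, 57.3]
force: [0.1, 1.2, -0.4]
gripper_force: 10.0
ee_pos: [570.2, 365.3, 56.8]
force: [-0.8, 0.9, 0.0]
gripper_force: 10.0
d [-0.1 -0.1 -0.2] rv [ 0.  -0.   0.1]
```

```bash
python3 drive.py '0 0 1 0 0 0;0 0 0 0 0 0'|grep -E 'pos|force:'; python3 drive.py '0 0 1 0 0 0;0 0 0 0 0 0'|grep -E 'pos|force:'
```

```text
ee_pos: [570.3, 365.4, 56.7]
force: [-2.0, 0.4, 4.0]
gripper_force: 10.0
ee_pos: [570.4, 365.5, 56.5]
force: [-2.4, -0.5, 8.3]
gripper_force: 10.0
```

On the floor of the rose cup. I release and retreat to a viewpoint.

```bash
python3 drive.py '0 0 -2 0 0 0;0 0 0 0 0 0' - 4|grep -E 'gripper_force'; python3 drive.py '0 0 0 0 0 0;0 0 0 0 0 0;0 0 0 0 0 0;0 0 0 0 0 0;0 0 0 0 0 0' 76|grep -E 'pos|force|width'; python3 drive.py '0 0 -30 0 0 0;0 0 -45 0 0 0;0 0 -45 0 0 0;0 0 -45 0 0 0;0 0 -45 0 0 0;-20 -40 0 0 0 0;-20 -40 0 0 0 0;-20 -30 0 0 0 0'|grep -E 'pos';python3 drive.py '-10 -20 0 0 0 0;-45 -20 0 0 0 0;-45 -20 0 0 0 0;0 0 0 0 0 0;0 0 0 0 0 0' 91|grep -E 'time|pos'; python3 sh.py 16; python3 - <<'E'
from h import *
s=env.grab_frame('scene');w=cv2.imread('pics/w16.png');t=env.grab_frame('top')
a=cv2.resize(s[190:300,220:360],(510,400),interpolation=cv2.INTER_CUBIC)   # 3.64x
b=cv2.resize(t[160:260,155:275],(290,242),interpolation=cv2.INTER_CUBIC)
c=cv2.resize(s[120:220,330:450],(290,242),interpolation=cv2.INTER_CUBIC)
L=np.zeros((600,800,3),np.uint8);L[:400,:510]=a;L[:242,510:]=b;L[242:484,510:]=c;L[400:600,:510]=cv2.resize(w[:235],(510,200))
cv2.imwrite('pics/fin.png',L)
E
```

```text
gripper_force: 4.0
ee_pos: [570.2, 365.2, 56.5]
force: [-0.1, -0.4, -0.4]
gripper_width: 75.9
gripper_force: 0.0
ee_pos: [458.2, 304.4, 267.0]
time_s: 47.2
ee_pos: [400.3, 204.7, 267.2]
```

View pics/fin.png

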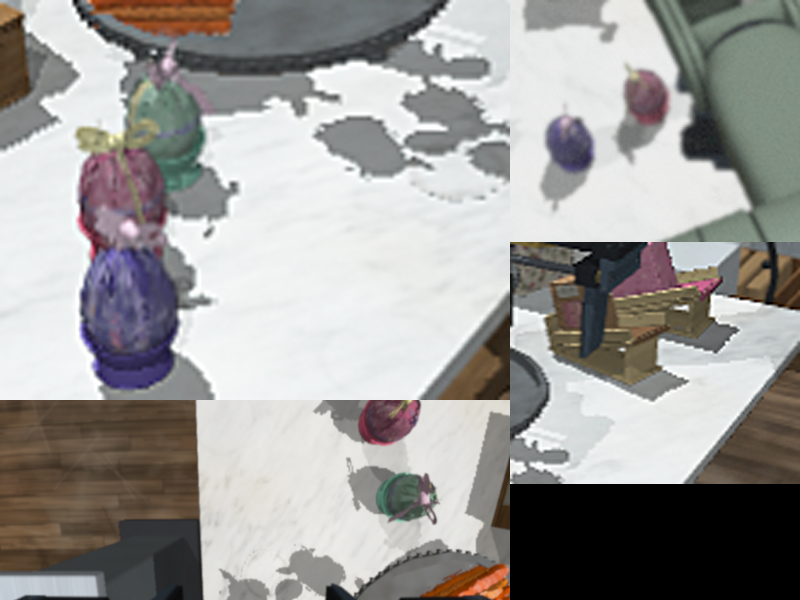

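The scene crop shows the violet egg (130,300) and rose egg (122,190) upright and centred in their own cups, with the mint egg untouched behind (165,125). The lower right shows both cartons in their trays. The gripper is open and clear of everything, so I hand the job in.

```bash
python3 -c "
from workcell import env
print(env.job_done())"
```

```text
the job is handed in; nothing more can be done
None
```

The job is handed in at about 47 s: both cartons were checked home against their stops, and the violet and rose eggs stand in their own cups. The mint egg looks undisturbed; the glass was never approached, and I didn't check it separately at the end.

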